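# Hold the steam vent open at the third click

### The arm

A 6-joint arm with a two-finger parallel gripper is mounted at the origin on a cart in front of the work surface, level with it; the furniture and walls round the work are solid. World frame = base frame: x ahead of the robot, y to its left, z up, the work surface at z = 0. Lengths are in m, angles in rad, forces in N, time in s.
With the tool pointing down it reaches from about 0.25 to 0.8 m from the base axis. Payload 3.9 kg.
Tool frame: the origin (TCP) lies midway between the tips of the shut fingers; the grasp point (between the pads) lies 19 mm behind it; x points along the fingers, z is the direction in which the jaws open and shut, and the axes are right-handed (so a half turn about x gives the same grasp; the last joint's range is limited). The gripper opens to 85 mm and grips with 20 to 120 N. Pads are 22 mm wide; open, the fingers measure 114 mm over their backs; the gripper's body (76 mm by 85 mm) begins 54 mm behind the grasp point. The pads swing forward as they close: fully open they stand 13 mm farther back than shut.
Start: joints at [-1.21, 0.26, -0.138, 1.173, 0, 1.571], TCP at [0.185, -0.491, 0.231] pointing down, gripper open.
Joint ranges: [-2.78, 2.78], [-0.83, 1.72], [-1.28, 1.37], [-1.9, 2.12], [-1.57, 1.48], [-3.14, 3.14]. Speed limits (rad/s): [2.57, 2.57, 3.14, 3.14, 3.14, 3.14].

### API

Orientations are given as a unit quaternion [w, x, y, z].
In Python, from plant import ctrl, viewer, finder gives the robot as it stands.
- The arm moves only by the tool jog_arm, never from a script. Its argument "commands" is a list that holds one entry, the list of rows, each a list of 5 numbers: the shift along the tool's x, y, z in m, then the turn about the tool's x in degrees, then the closure, from 0 (fully open) to 1 (shut). A call has 1 to 5 rows; each row is the pose to reach, as a shift and turn from the pose commanded when the call began, along the tool's axes at that moment; what a row does not reach only later rows make up. A row lasts 1/12 s, in which the tool goes at most 41.7 mm and 7.16 degrees, less where a joint would pass 70% of its speed; a pose out of reach is approached as far as the arm can. A call with a gripper value outside its range is refused whole. The fingers move at their own pace and stop on an object; "newtons" is the grip in N (left out, the last holds). Time passes only in rows, so rows that repeat a pose let the fingers close. It gives the time, the measured TCP pose, the force and the opening at its end, in the units of the state.
- ctrl.observe(): the state, without advancing time (a new reading comes with each control period).
- viewer.get_image(name): name is "scene" or "top" or "wrist"; returns a dict with "pixels" (400x640x3 uint8, red, green, blue), "mtx" (3x3 intrinsics, pixels), "R" (3x3) and "t" (3): a world point X has camera coordinates R X + t. Camera axes: x right, y down, z forward; pixel columns grow to the right and rows downward; lengths in m; the calibration is good to about 2 mm. The wrist camera is an equidistant fisheye: a pixel r from the principal point sees the ray r / f radians off the axis. A picture is of the moment at which its call begins. There is no depth.
- ctrl.finish_job(): hands the job in, once; it reports no verdict.
Trained networks look in a picture, given as the dict that the camera call returned (one of the last four; its "shot" number tells which), for a name from the list of things; names that differ only in an ending like _2 or _b are one class to them, and where a whole thing is asked for, a point or a joint stands for the part that bears it (a point fixed in the world has none). Each returns a list of dicts, best first, with "p" (0 to 1); they miss things now and then, are a little off and sometimes report something else, mostly with a low value. They report only what shows in the picture. A call takes as long as a camera call.
- finder.recognise(picture, thing): "centre" ([x, y, z] in m, in world coordinates, good to about 4 mm: the middle of the surface that is visible of it).
The state is a dict: "t": time; "joint_pos": joint angles; "qvel": joint speeds; "effort": joint torques, N m; "eef_pos": TCP position; "ee_rot": TCP orientation; "contact_force": force on the tool from outside, world axes, zero at the start; "ft_torque": the same for the moment, N m; "gripper_width": finger opening in m.
Only numpy, scipy, OpenCV 4.12 (cv2) and the standard library are available. Lean on these libraries where they do the work, as an engineer would, in place of code of your own. Each camera call takes 0.05 s, during which the arm holds its last target.

### The job

Open the steam vent in the lid of the braising pan: ease its red-knobbed lever round anticlockwise (seen from above), counting the clicks, and stop just after the third click, before the fourth. The lever is sprung and flies back if let go, so finish while holding it there at the third click; never let it snap back, never go on past the fourth click, and leave the two spice jars and the gas lighter where they are.

Things in the scene. Friction and masses are not known exactly. Their poses are not given: they have to be found in the camera images.
- pan: Low round steel braising pan, 240 mm across (lid rim 252 mm), fixed on the hob; origin at the centre of its underside, z up; flat lid top 95 mm above it. The lever turns about the pan's vertical centre line: a flat bar 18 mm wide, its top 111 mm above the origin, with a plunger housing 18 mm wide, 75 mm out (top 124 mm). Loop handles on the +y and -y sides to 157 mm out, 73 mm high.
- lever_knob: Upright red grip at the end of the lever: a round pin 18 mm in diameter, 46 mm tall; origin at the centre of its foot, 115 mm from the pan's centre line and 109 mm above the pan's underside (top at 155 mm); z up. The lever points from the centre line to it. It turns loosely about its own upright axis. Push it sideways or pinch it from above.
- lever (a joint): Turn from the rest stop (0), rad, growing anticlockwise from above, to 1.5. A spring always drives it back (7 N at the knob at 0, 11 N at 1.5); no click holds it. At each of five clicks the push at the knob first rises 1 to 2 N, drops 4 to 6 N over about 10 mm (never to zero), then recovers. Clicks are 0.22 rad (25 mm at the knob) apart; the first comes at 0.23 to 0.47 rad, differently each time.
- click_plate: Brass arc with five ramps on the lid under the lever; origin on the pan's centre line, 95 mm over its underside, z up. Its x axis is horizontal and points along the middle of the third notch: the lever's direction there. The clicks (ramp crests) stand at -0.55, -0.33, -0.11, +0.11 and +0.33 rad from this x axis, anticlockwise positive. Its turn on the lid differs from start to start.
- board: Small wooden board, 100 x 170 x 14 mm, fixed flat on the hob, origin at the centre of its underside; the two spice jars stand on it.
- spice_green: Spice jar with green label and red cap, 45 mm wide, 106 mm tall, origin at the centre of its underside; stands on the wooden board; leave alone.
- spice_red: Spice jar with white and red label and red cap, 45 mm wide, 106 mm tall, origin at the centre of its underside; stands on the wooden board; leave alone.
- lighter: Long-nosed gas lighter, 230 x 30 x 17 mm, lying at the front of the hob, long side along its y axis; leave alone.

How it is judged:
On the way:
1. the lever passes the first click, short of the second (y of lever_knob in the frame of click_plate between -0.059 and -0.038 m).
At the end, for the whole second after the job is handed in: The lever stands past the third click and short of the fourth (knob within about 11 mm either side of the middle of the third notch), at rest, and the fingers are holding its knob there with at least 1 N against the spring (y of lever_knob in the frame of click_plate between -0.011 and 0.0115 m and x of lever_knob in the frame of click_plate above 0.1 m and velocity of joint lever between -0.1 and 0.1 rad/s and contact force between the fingers and lever_knob above 1 N); the arm keeps its last pose, push and grip.
It fails at once if the lever goes past the fourth click (y of lever_knob in the frame of click_plate above 0.016 m).
It fails at once if the lever is flung or snaps back (velocity of joint lever above 3 rad/s or velocity of joint lever below -3 rad/s).
It fails at once if a bystander is shifted or tipped (distance of any of spice_green, spice_red, lighter from where it was at the start of the episode above 0.03 m or angle between any of spice_green, spice_red's own z axis and vertical above 0.5 rad).
It also fails if it takes over 48 s, if anything falls off the work surface, if the arm or the gripper's body presses on something with over 40 N, if the wrist force passes 120 N, or if a joint passes its speed limit or range.

## Working session

There is one attempt and no reset: what is moved stays moved. The work goes in short steps, Python scripts to look and compute and a tool call to move; the robot and the scene stay as the last step left them, time stands still between calls to the robot, and variables do not carry over. Pictures are saved under pics/ and viewed, and the job is handed in when it is done.

Besides the shell and the picture viewer there is one more tool, called after "Emit:" as name([rows], argument=value, ...), one row to a line, values as JSON. jog_arm: Moves the arm, as the interface text tells. Its arguments: {"type":"object","properties":{"commands":{"type":"array"},"newtons":{"type":"number"}},"required":["commands"]}

```bash
mkdir -p pics; ls; cat > h.py <<'E'
import numpy as np, cv2
from plant import ctrl, viewer, finder
def shot(n,f):
    p=viewer.get_image(n); cv2.imwrite(f'pics/{f}.png',p['pixels'][:,:,::-1]); return p
E
python3 - <<'E'
from h import *
print(ctrl.observe())
for n in ['scene','top']:
    p=shot(n,n+'0')
    print(n,p['mtx'].tolist(),p['R'].tolist(),p['t'].tolist())
    for th in ['pan','lever_knob','click_plate','lever','spice_green','spice_red','lighter','board']:
        print(th,[(np.round(d['centre'],3).tolist(),round(d['p'],2)) for d in finder.recognise(p,th)[:2]])
E
```

```text
pics
{'t': 0.0, 'joint_pos': array([-1.20996742e+00,  2.60688340e-01, -1.39382079e-01,  1.17271050e+00,
       -8.90024511e-06,  1.57079287e+00]), 'qvel': array([-0.00014814, -0.0003902 , -0.0001095 ,  0.00135694,  0.00056469,
        0.00101072]), 'effort': array([-2.94959746e-04, -4.05674207e+01,  2.53923976e+01,  1.87175022e-02,
       -2.60124179e-04,  2.67608389e-07]), 'eef_pos': array([ 0.18510426, -0.49054607,  0.23045773]), 'ee_rot': array([ 0.58102486,  0.40256132,  0.58218268, -0.40176836]), 'contact_force': array([-0.18484726, -0.40849351,  0.57064735]), 'ft_torque': array([ 0.01406253, -0.03959665,  0.02178418]), 'gripper_width': 0.08517604201181261}
scene [[364.5737164522383, 0.0, 312.52770648999086], [0.0, 364.5737164522383, 193.04897310568407], [0.0, 0.0, 1.0]] [[0.04023649969347941, 0.9990937270563772, -0.013883394722239826], [0.4772752156066358, -0.03142464695319449, -0.8781918128356162], [-0.8778322121339907, 0.028709164398567327, -0.4781070917895698]] [-0.09117215230286327, -0.15324130930787289, 1.3273134108132505]
pan [([0.647, 0.16, 0.09], 0.63)]
lever_knob []
cl
[... 280 characters left out ...]
0823771276, 198.09407046090703], [0.0, 0.0, 1.0]] [[0.014111005052880146, -0.9996336104423887, -0.02309814733507158], [-0.9981899063731261, -0.012732476434744223, -0.058777502997734946], [0.05846187091778407, 0.023885747167584476, -0.998003848054224]] [0.06337076102268037, 0.47363273312795195, 1.0202439179878435]
pan [([0.578, 0.171, 0.096], 0.94)]
lever_knob [([0.479, 0.223, 0.154], 0.59), ([0.377, -0.07, 0.008], 0.49)]
click_plate [([0.513, 0.151, 0.098], 0.59)]
lever [([0.565, 0.185, 0.108], 0.89)]
spice_green [([0.38, -0.098, 0.118], 0.86)]
spice_red [([0.376, -0.026, 0.12], 0.95)]
lighter [([0.34, 0.287, 0.02], 0.75), ([0.382, -0.098, 0.12], 0.25)]
board [([0.382, -0.066, 0.008], 0.64)]
```

View pics/top0.png

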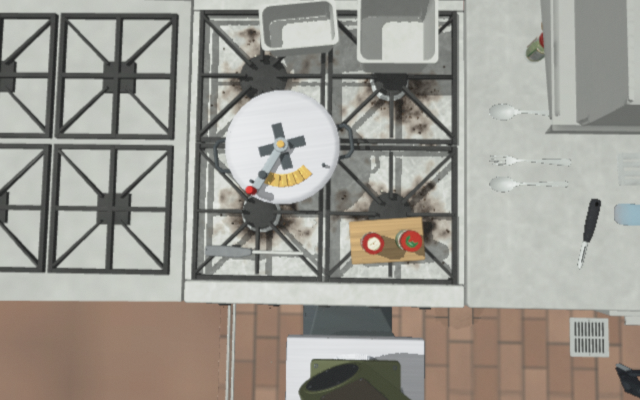

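View pics/scene0.png

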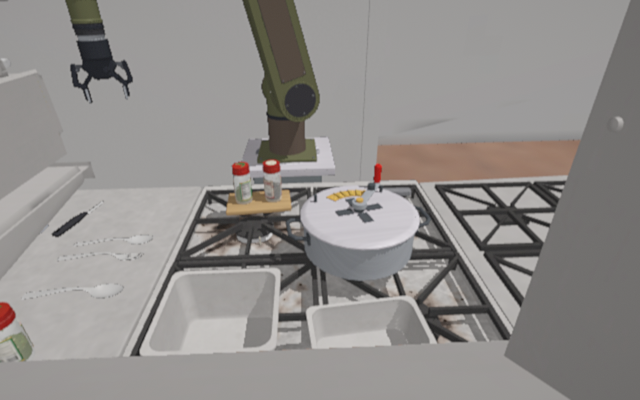

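```bash
python3 - <<'E'
import cv2
a=cv2.imread('pics/top0.png')[70:310,140:380]
cv2.imwrite('pics/top0c.png',cv2.resize(a,None,fx=2.5,fy=2.5,interpolation=cv2.INTER_CUBIC))
E
```

```text
(no output)
```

View pics/top0c.png

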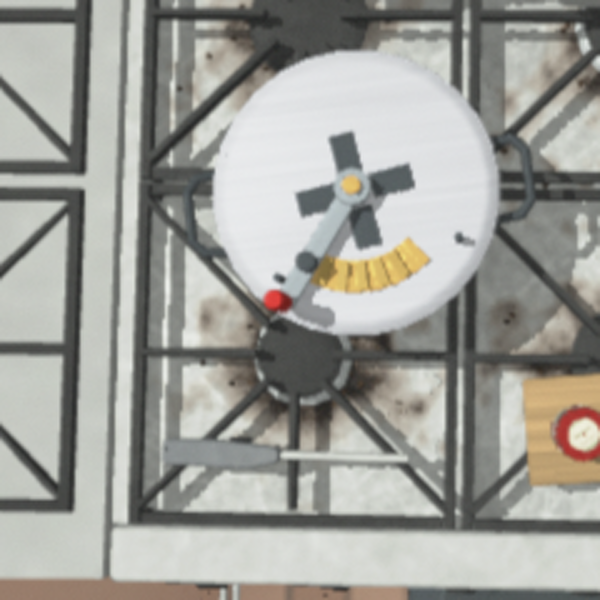

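```bash
cat >> h.py <<'E'
def ray(p,uv):
    d=p['R'].T@np.linalg.inv(p['mtx'])@np.array([uv[0],uv[1],1.]); return -p['R'].T@p['t'], d/np.linalg.norm(d)
def atz(p,uv,z):
    o,d=ray(p,uv); return o+d*(z-o[2])/d[2]
def tri(a,b):
    A=np.zeros((3,3));v=np.zeros(3)
    for o,d in (a,b):
        M=np.eye(3)-np.outer(d,d);A+=M;v+=M@o
    return np.linalg.solve(A,v)
def proj(p,X):
    c=p['R']@np.asarray(X)+p['t']; q=p['mtx']@c; return q[:2]/q[2]
E
python3 - <<'E'
from h import *
t=shot('top','top1'); s=shot('scene','scene1')
def red(p,box):
    x0,y0,x1,y1=box; im=p['pixels'][y0:y1,x0:x1].astype(int)
    m=(im[...,0]>120)&(im[...,1]<70)&(im[...,2]<70); ys,xs=np.nonzero(m)
    print('red',xs.min()+x0,xs.max()+x0,ys.min()+y0,ys.max()+y0); return np.array([xs.mean()+x0,ys.mean()+y0])
a=red(t,(235,175,265,205)); b=red(s,(365,155,390,190)); print(a,b)
print('knob tri',tri(ray(t,a),ray(s,b)))
# lid circle: fit
im=cv2.cvtColor(t['pixels'],cv2.COLOR_RGB2GRAY)
# hub yellow
def yel(p,box):
    x0,y0,x1,y1=box; h=cv2.cvtColor(p['pixels'],cv2.COLOR_RGB2HSV)[y0:y1,x0:x1]
    m=(h[...,0]>12)&(h[...,0]<30)&(h[...,1]>110)&(h[...,2]>120); ys,xs=np.nonzero(m); print(len(xs)); return np.array([xs.mean()+x0,ys.mean()+y0])
a=yel(t,(270,133,292,155)); b=yel(s,(350,195,372,212)); print(a,b)
hub=tri(ray(t,a),ray(s,b)); print('hub',hub, atz(t,a,.115))
# polar unwrap
z=.098; c=atz(t,a,.115)[:2]
print('c',c)
ang=np.deg2rad(np.linspace(130,260,521)); r=np.arange(.04,.13,.0005)
X=np.stack([c[0]+r[:,None]*np.cos(ang),c[1]+r[:,None]*np.sin(ang),np.full((len(r),len(ang)),z)],-1)
q=X@t['R'].T+t['t']; q=q@t['mtx'].T; m=(q[...,:2]/q[...,2:]).astype(np.float32)
P=cv2.remap(t['pixels'],m[...,0],m[...,1],cv2.INTER_CUBIC)
P=P.repeat(2,0)
for d in range(130,261,10): cv2.line(P,((d-130)*4,0),((d-130)*4,8),(255,0,0),1)
cv2.imwrite('pics/polar.png',P[:,:,::-1])
E
python3 - <<'E'
import cv2
a=cv2.imread('pics/scene1.png')[150:290,280:440]
cv2.imwrite('pics/scene1c.png',cv2.resize(a,None,fx=4,fy=4,interpolation=cv2.INTER_CUBIC))
E
```

```text
red 246 253 187 193
red 374 381 164 182
[249.82926829 190.09756098] [377.45535714 172.75      ]
knob tri [0.48031197 0.22575053 0.13240392]
30
29
[280.36666667 143.63333333] [358.06896552 198.31034483]
hub [0.57996212 0.16572992 0.12227547] [0.58134581 0.16723207 0.115     ]
c [0.58134581 0.16723207]
```

View pics/polar.png

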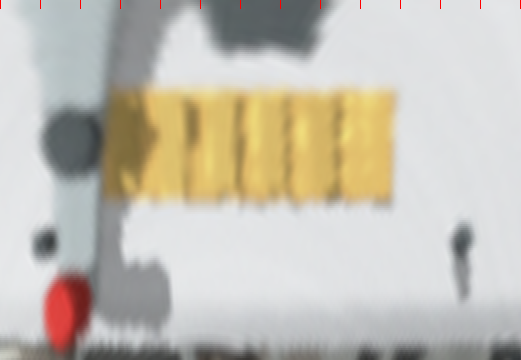

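View pics/scene1c.png

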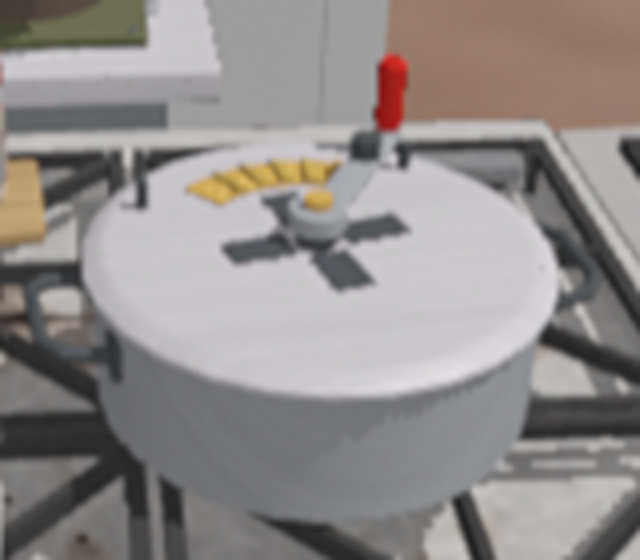

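```bash
cat >> h.py <<'E'
from scipy.spatial.transform import Rotation as Ro
def Rt(st):
    q=st['ee_rot']; return Ro.from_quat([q[1],q[2],q[3],q[0]]).as_matrix()
C=np.array([.5805,.1665]); RAD=.1155
def knob(deg): a=np.deg2rad(deg); return C+RAD*np.array([np.cos(a),np.sin(a)])
def ang(xy): d=np.array(xy[:2])-C; return np.rad2deg(np.arctan2(d[1],d[0]))%360, np.hypot(*d)
def totool(st,X): return Rt(st).T@(np.array(X)-st['eef_pos'])
E
python3 - <<'E'
from h import *
s=ctrl.observe(); R=Rt(s); print(R.round(3)); print('jaw deg',np.rad2deg(np.arctan2(R[1,2],R[0,2])))
print(knob(149.4),totool(s,[*knob(149.4),.24]))
E
```

```text
[[ 0.     0.936  0.353]
 [-0.     0.353 -0.936]
 [-1.     0.     0.   ]]
jaw deg -69.33195110657913
[0.4810843  0.22529428] [-0.00871239  0.52961389 -0.56600906]
```

Emit:
jog_arm([
  [[0,0.024,-0.026,-7,0],[0,0.048,-0.052,-14,0],[0,0.072,-0.078,-21,0],[0,0.096,-0.104,-28,0],[0,0.12,-0.13,-35,0]],
])

```text
t: 1.42
eef_pos: [0.2519, -0.3258, 0.2313]
ee_rot: [0.676, 0.207, 0.676, -0.207]
contact_force: [0.8, -0.4, 1.0]
gripper_width: 0.0854
```

```bash
cat > nx.py <<'E'
from h import *
import sys
s=ctrl.observe(); R=Rt(s); y=np.rad2deg(np.arctan2(R[1,2],R[0,2]))
tgt=[float(v) for v in sys.argv[1:4]]
print(s['t'],s['eef_pos'].round(4),'yaw',y.round(1),'w',s['gripper_width'].round(4),'F',s['contact_force'].round(2),'j',s['joint_pos'].round(2)); print(totool(s,tgt).round(4), 'turn for yaw90',y-90)
E
python3 nx.py .481 .225 .24
```

```text
Traceback (most recent call last):
  File "nx.py", line 5, in <module>
    print(s['t'],s['eef_pos'].round(4),'yaw',y.round(1),'w',s['gripper_width'].round(4),'F',s['contact_force'].round(2),'j',s['joint_pos'].round(2)); print(totool(s,tgt).round(4), 'turn for yaw90',y-90)
                                                            ^^^^^^^^^^^^^^^^^^^^^^^^
AttributeError: 'float' object has no attribute 'round'
```

```bash
sed -i "s/s\['gripper_width'\].round(4)/round(float(s['gripper_width']),4)/" nx.py
python3 nx.py .481 .225 .24
```

```text
1.4167 [ 0.2519 -0.3258  0.2313] yaw -34.0 w 0.0854 F [ 0.85 -0.41  0.99] j [-0.91  0.07 -0.38  1.13  0.    1.25]
[-0.0087  0.5846 -0.1184] turn for yaw90 -124.03367686618286
```

Emit:
jog_arm([
  [[-0.002,0.034,-0.007,-7,0],[-0.004,0.068,-0.014,-14,0],[-0.006,0.102,-0.021,-21,0],[-0.008,0.136,-0.028,-28,0],[-0.009,0.17,-0.035,-35,0]],
])

```text
t: 1.83
eef_pos: [0.3191, -0.1656, 0.2408]
ee_rot: [0.707, -0.006, 0.707, 0.006]
contact_force: [1.8, 0.5, 0.6]
gripper_width: 0.0853
```

```bash
python3 nx.py .481 .225 .24
```

```text
1.8333 [ 0.3191 -0.1656  0.2408] yaw 1.0 w 0.0853 F [1.8  0.54 0.58] j [-0.48 -0.03 -0.45  1.15  0.    1.07]
[0.0008 0.3878 0.1686] turn for yaw90 -89.01344541120771
```

Emit:
jog_arm([
  [[0,0.031,0.014,-7,0],[0,0.062,0.028,-14,0],[0,0.093,0.042,-21,0],[0,0.124,0.056,-28,0],[0,0.155,0.07,-35,0]],
])

```text
t: 2.25
eef_pos: [0.3872, -0.0095, 0.2406]
ee_rot: [0.673, -0.219, 0.672, 0.219]
contact_force: [1.5, -0.8, -0.2]
gripper_width: 0.0854
```

```bash
python3 nx.py .481 .225 .24
```

```text
2.25 [ 0.3872 -0.0095  0.2406] yaw 36.0 w 0.0854 F [ 1.46 -0.75 -0.16] j [-0.02  0.02 -0.41  1.15 -0.    0.92]
[0.0006 0.1345 0.2138] turn for yaw90 -53.965431787590155
```

Emit:
jog_arm([
  [[0,0.017,0.027,-7,0],[0,0.034,0.054,-14,0],[0,0.051,0.081,-21,0],[0,0.068,0.108,-28,0],[0,0.085,0.135,-35,0]],
])

```text
t: 2.67
eef_pos: [0.4473, 0.1383, 0.2404]
ee_rot: [0.576, -0.411, 0.575, 0.411]
contact_force: [0.6, 0.5, -0.5]
gripper_width: 0.0853
```

```bash
python3 nx.py .481 .225 .24; python3 - <<'E'
from h import *
w=shot('wrist','w1')
print(w['mtx'],w['R'].round(3),w['t'].round(3))
for th in ['lever_knob','click_plate','lever','pan']:
    print(th,[(np.round(d['centre'],3).tolist(),round(d['p'],2)) for d in finder.recognise(w,th)[:2]])
E
```

```text
2.6667 [0.4473 0.1383 0.2404] yaw 71.0 w 0.0853 F [ 0.6   0.49 -0.52] j [ 0.3   0.16 -0.25  1.16 -0.    0.63]
[ 0.0004 -0.0037  0.093 ] turn for yaw90 -18.95099300395877
[[309.70691629   0.         321.25362451]
 [  0.         309.70691629 195.98382513]
 [  0.           0.           1.        ]] [[ 0.325  0.946  0.   ]
 [ 0.911 -0.313  0.268]
 [ 0.254 -0.087 -0.963]] [-0.276 -0.402  0.286]
lever_knob [([0.471, 0.224, 0.15], 0.83)]
click_plate [([0.509, 0.151, 0.097], 0.85)]
lever [([0.548, 0.185, 0.115], 0.64)]
pan [([0.541, 0.16, 0.1], 0.58), ([0.372, -0.017, 0.11], 0.35)]
```

View pics/w1.png

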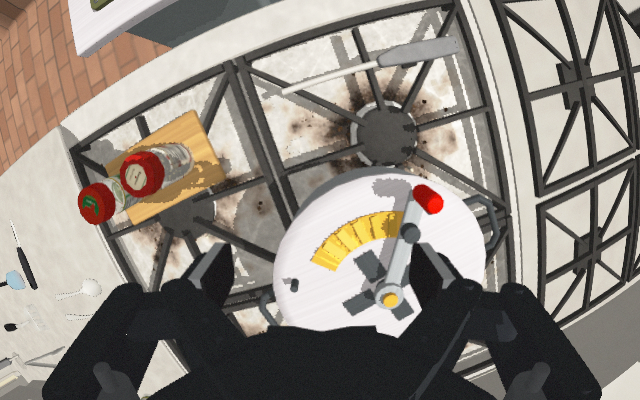

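```bash
cat >> h.py <<'E'
def fproj(p,X):
    q=X@p['R'].T+p['t']; rr=np.hypot(q[...,0],q[...,1]); th=np.arctan2(rr,q[...,2]); f=p['mtx'][0,0]
    return np.stack([p['mtx'][0,2]+f*th*q[...,0]/rr,p['mtx'][1,2]+f*th*q[...,1]/rr],-1)
def fray(p,uv):
    f=p['mtx'][0,0]; d=np.array([uv[0]-p['mtx'][0,2],uv[1]-p['mtx'][1,2]]); r=np.hypot(*d); th=r/f
    v=np.array([np.sin(th)*d[0]/r,np.sin(th)*d[1]/r,np.cos(th)]); return -p['R'].T@p['t'],p['R'].T@v
E
python3 - <<'E'
from h import *
w=shot('wrist','w2'); t=shot('top','top2')
def polar(p,fn,z,name):
    a=np.deg2rad(np.linspace(130,260,781)); r=np.arange(.04,.13,.0005)
    X=np.stack([C[0]+r[:,None]*np.cos(a),C[1]+r[:,None]*np.sin(a),np.full((len(r),len(a)),z)],-1)
    m=fn(p,X).astype(np.float32)
    P=cv2.remap(p['pixels'],m[...,0],m[...,1],cv2.INTER_CUBIC).repeat(2,0)
    for d in range(130,261,10): cv2.line(P,((d-130)*6,0),((d-130)*6,8),(255,0,0),1)
    cv2.imwrite(f'pics/{name}.png',P[:,:,::-1])
polar(w,fproj,.098,'pw')
im=w['pixels'].astype(int); m=(im[...,0]>150)&(im[...,1]<60)&(im[...,2]<60); m[:,:400]=0
ys,xs=np.nonzero(m); print(xs.min(),xs.max(),ys.min(),ys.max(),xs.mean(),ys.mean())
h=cv2.cvtColor(w['pixels'],cv2.COLOR_RGB2HSV)[285:312,375:405]
mm=(h[...,0]>12)&(h[...,0]<30)&(h[...,1]>110)&(h[...,2]>120); yy,xx=np.nonzero(mm)
hu=(xx.mean()+375,yy.mean()+285); print(hu)
o,d=fray(w,hu); print('hub',o+d*(.118-o[2])/d[2], tri((o,d),ray(t,(280.37,143.63))))
o,d=fray(w,(xs.mean(),ys.mean())); print('knob', o+d*(.132-o[2])/d[2])
print(tri((o,d),ray(t,(249.83,190.1))))
c=w['pixels'][160:320,260:500]; cv2.imwrite('pics/w2c.png',cv2.resize(c,None,fx=3.3,fy=3.3,interpolation=cv2.INTER_CUBIC)[:,:,::-1])
E
```

```text
429 445 187 212 436.73260073260076 202.28571428571428
(np.float64(393.0591715976331), np.float64(299.44970414201185))
hub [0.58256357 0.16741991 0.118     ] [0.58040191 0.16690629 0.12070741]
knob [0.48784447 0.23003134 0.132     ]
[0.478582   0.22284454 0.15447046]
```

View pics/pw.png

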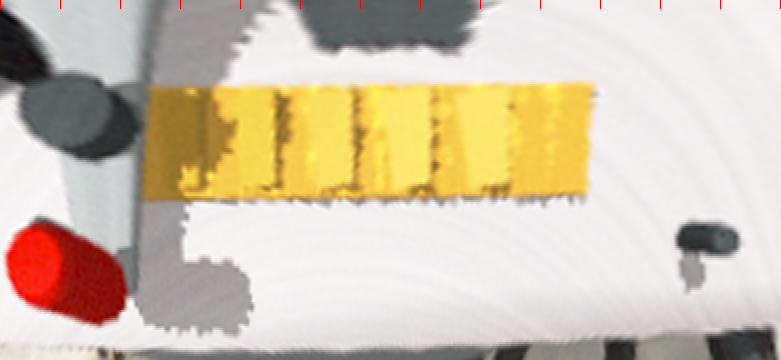

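View pics/w2c.png

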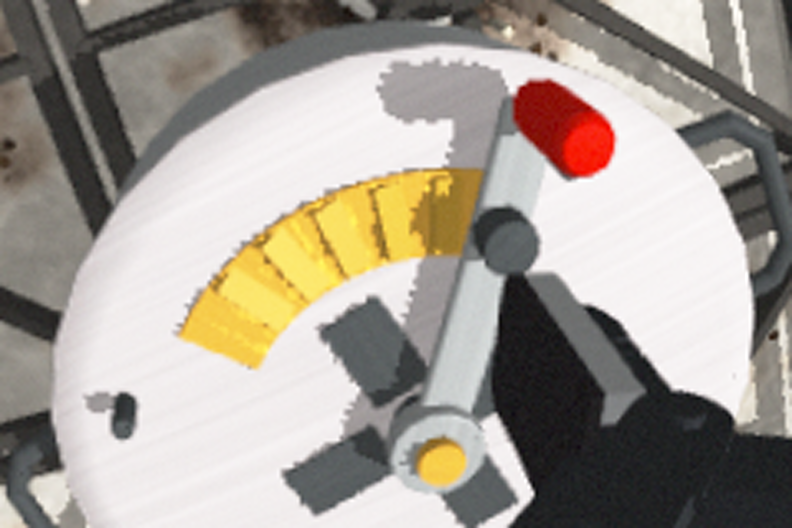

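Emit:
jog_arm([
  [[0,-0.001,0.035,-7,0],[0.01,-0.002,0.07,-14,0],[0.04,-0.003,0.092,-14,0],[0.06,-0.003,0.092,-14,0],[0.06,-0.003,0.092,-14,0]],
])

```text
t: 3.43
eef_pos: [0.4777, 0.2208, 0.1764]
ee_rot: [0.52, -0.475, 0.525, 0.477]
contact_force: [-1.6, -1.2, 0.4]
gripper_width: 0.0857
```

```bash
python3 nx.py .480 .2245 .12; python3 - <<'E'
from h import *
w=shot('wrist','w3')
cv2.imwrite('pics/w3c.png',w['pixels'][100:400,150:550,::-1])
E
```

```text
3.4333 [0.4777 0.2208 0.1764] yaw 84.6 w 0.0857 F [-1.59 -1.24  0.45] j [ 0.43  0.3  -0.23  1.05 -0.    0.53]
[ 0.0563 -0.0023  0.0041] turn for yaw90 -5.364855400475889
```

View pics/w3.png

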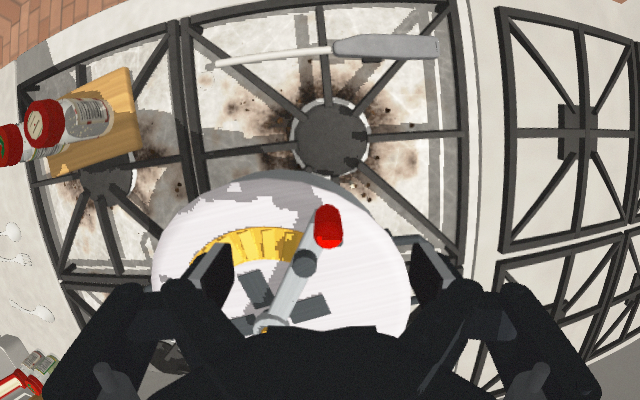

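```bash
python3 - <<'E'
from h import *
w=shot('wrist','w4')
im=w['pixels'].astype(int); m=((im[...,0]>130)&(im[...,1]<70)&(im[...,2]<70)); m[:,:290]=0;m[:,370:]=0;m[:180]=0;m[270:]=0
obs=m
from scipy.optimize import minimize
def sil(x,y):
    a=np.linspace(0,2*np.pi,40); P=[]
    for z in (.109,.155):
        P.append(np.stack([x+.009*np.cos(a),y+.009*np.sin(a),np.full(40,z)],-1))
    q=fproj(w,np.vstack(P)).astype(np.float32); h=cv2.convexHull(q)
    k=np.zeros(m.shape,np.uint8); cv2.fillConvexPoly(k,np.round(h*16).astype(np.int32),1,shift=4); return k>0
best=max(((( sil(x,y)&obs).sum()/( sil(x,y)|obs).sum(),x,y) for x in np.arange(.47,.492,.001) for y in np.arange(.214,.236,.001)))
print(best, ang(best[1:]))
E
```

```text
(np.float64(0.7583841463414634), np.float64(0.479), np.float64(0.224)) (np.float64(150.46833965209115), np.float64(0.11665547565373863))
```

Emit:
jog_arm([
  [[0.02,-0.001,0.003,0,0],[0.04,-0.001,0.003,0,0],[0.057,-0.001,0.003,0,0],[0.057,-0.001,0.003,0,0.3],[0.057,-0.001,0.003,0,0.5]],
], newtons=40)

```text
t: 3.95
eef_pos: [0.4816, 0.2243, 0.1245]
ee_rot: [0.523, -0.476, 0.523, 0.476]
contact_force: [0.0, 0.5, -0.2]
gripper_width: 0.064
```

```bash
python3 nx.py .479 .224 .12
```

```text
3.95 [0.4816 0.2243 0.1245] yaw 84.6 w 0.064 F [ 0.04  0.45 -0.22] j [ 0.44  0.34 -0.32  0.91 -0.    0.53]
[ 0.0045  0.0025 -0.0005] turn for yaw90 -5.422469186625037
```

Emit:
jog_arm([
  [[0.004,0.002,0,0,0.6],[0.004,0.002,0,0,0.7],[0.004,0.002,0,0,0.8],[0.004,0.002,0,0,1],[0.004,0.002,0,0,1]],
], newtons=40)

```text
t: 4.37
eef_pos: [0.48, 0.2246, 0.1206]
ee_rot: [0.523, -0.477, 0.523, 0.475]
contact_force: [-1.6, -3.3, 4.8]
gripper_width: 0.0169
```

Emit:
jog_arm([
  [[0,0,0,0,1],[0,0,0,0,1],[0,0,0,0,1]],
])

```text
t: 4.62
eef_pos: [0.48, 0.2246, 0.1206]
ee_rot: [0.523, -0.477, 0.523, 0.475]
contact_force: [-1.7, -3.7, 5.1]
gripper_width: 0.0173
```

```bash
python3 nx.py .479 .224 .12;python3 - <<'E'
from h import *
w=shot('wrist','w5'); shot('scene','s5')
E
```

```text
4.6167 [0.48   0.2246 0.1206] yaw 84.6 w 0.0173 F [-1.68 -3.73  5.1 ] j [ 0.44  0.34 -0.33  0.9  -0.    0.53]
[ 0.0006  0.0009 -0.0007] turn for yaw90 -5.355458298661574
```

View pics/w5.png

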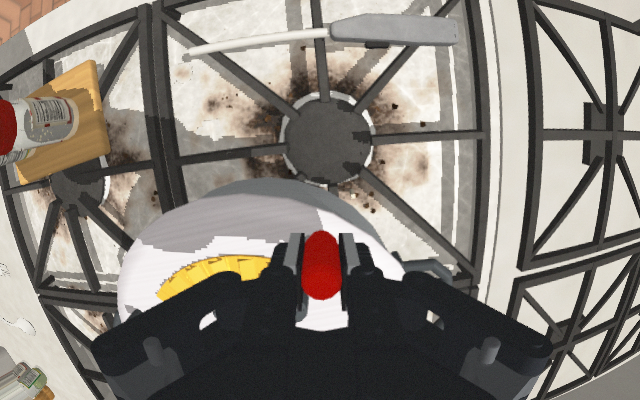

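```bash
python3 - <<'E'
import numpy as np
y=np.deg2rad(84.6); Z=np.array([np.cos(y),np.sin(y)]); Y=np.array([-np.sin(y),np.cos(y)])
f=lambda a:.1155*np.array([np.cos(np.deg2rad(a)),np.sin(np.deg2rad(a))])
for a in range(150,200,2):
    d=f(a+2)-f(a); print(a,a+2,'y %.4f z %.4f'%(d@Y,d@Z))
E
```

```text
150 152 y 0.0016 z -0.0037
152 154 y 0.0015 z -0.0037
154 156 y 0.0014 z -0.0038
156 158 y 0.0012 z -0.0038
158 160 y 0.0011 z -0.0039
160 162 y 0.0009 z -0.0039
162 164 y 0.0008 z -0.0039
164 166 y 0.0007 z -0.0040
166 168 y 0.0005 z -0.0040
168 170 y 0.0004 z -0.0040
170 172 y 0.0003 z -0.0040
172 174 y 0.0001 z -0.0040
174 176 y -0.0000 z -0.0040
176 178 y -0.0002 z -0.0040
178 180 y -0.0003 z -0.0040
180 182 y -0.0004 z -0.0040
182 184 y -0.0006 z -0.0040
184 186 y -0.0007 z -0.0040
186 188 y -0.0009 z -0.0039
188 190 y -0.0010 z -0.0039
190 192 y -0.0011 z -0.0039
192 194 y -0.0013 z -0.0038
194 196 y -0.0014 z -0.0038
196 198 y -0.0015 z -0.0037
198 200 y -0.0017 z -0.0037
```

Emit:
jog_arm([
  [[0,0.0008,-0.0018,0,1],[0,0.0016,-0.0037,0,1]],
], newtons=50)

```text
t: 4.88
eef_pos: [0.4798, 0.2241, 0.1207]
ee_rot: [0.525, -0.476, 0.52, 0.477]
contact_force: [4.4, 6.6, 0.6]
gripper_width: 0.0165
```

Emit:
jog_arm([
  [[0,0.0008,-0.0018,0,1],[0,0.0015,-0.0037,0,1]],
])

```text
t: 5.05
eef_pos: [0.4783, 0.2213, 0.1207]
ee_rot: [0.525, -0.476, 0.52, 0.477]
contact_force: [2.9, 6.7, 0.3]
gripper_width: 0.0166
```

Emit:
jog_arm([
  [[0,0.0007,-0.0019,0,1],[0,0.0014,-0.0038,0,1]],
])

```text
t: 5.22
eef_pos: [0.4765, 0.2177, 0.1207]
ee_rot: [0.525, -0.476, 0.52, 0.477]
contact_force: [2.2, 7.1, 0.7]
gripper_width: 0.0166
```

Emit:
jog_arm([
  [[0,0.0006,-0.0019,0,1],[0,0.0012,-0.0038,0,1]],
])

```text
t: 5.38
eef_pos: [0.4749, 0.2141, 0.1207]
ee_rot: [0.525, -0.476, 0.52, 0.477]
contact_force: [3.3, 7.3, 0.9]
gripper_width: 0.0165
```

```bash
python3 nx.py .479 .224 .12; python3 -c "
from h import *
print(ang(ctrl.observe()['eef_pos']))"
```

```text
5.3833 [0.4749 0.2141 0.1207] yaw 84.7 w 0.0165 F [3.29 7.29 0.87] j [ 0.42  0.32 -0.36  0.89  0.    0.51]
[ 0.0008 -0.0032  0.0102] turn for yaw90 -5.2558220133057745
(np.float64(155.72761154419192), np.float64(0.11588686430168428))
```

Emit:
jog_arm([
  [[0,0.0006,-0.0019,0,1],[0,0.0011,-0.0039,0,1]],
])

```text
t: 5.55
eef_pos: [0.4734, 0.2106, 0.1207]
ee_rot: [0.525, -0.476, 0.519, 0.477]
contact_force: [2.5, 8.0, 1.2]
gripper_width: 0.0167
```

Emit:
jog_arm([
  [[0,0.0005,-0.0019,0,1],[0,0.0009,-0.0039,0,1]],
])

```text
t: 5.72
eef_pos: [0.4724, 0.2079, 0.1208]
ee_rot: [0.526, -0.475, 0.519, 0.478]
contact_force: [1.7, 8.7, 0.2]
gripper_width: 0.0165
```

Emit:
jog_arm([
  [[0,0.0004,-0.0019,0,1],[0,0.0008,-0.0039,0,1]],
])

```text
t: 5.88
eef_pos: [0.471, 0.2041, 0.1208]
ee_rot: [0.526, -0.475, 0.519, 0.478]
contact_force: [1.9, 10.0, 1.8]
gripper_width: 0.0167
```

Emit:
jog_arm([
  [[0,0.0004,-0.002,0,1],[0,0.0007,-0.004,0,1]],
])

```text
t: 6.05
eef_pos: [0.4695, 0.1994, 0.1207]
ee_rot: [0.525, -0.476, 0.519, 0.478]
contact_force: [0.5, 9.2, 1.1]
gripper_width: 0.0165
```

Emit:
jog_arm([
  [[0,0.0003,-0.002,0,1],[0,0.0005,-0.004,0,1]],
])

```text
t: 6.22
eef_pos: [0.4683, 0.1948, 0.1207]
ee_rot: [0.525, -0.476, 0.52, 0.478]
contact_force: [0.8, 6.0, 3.8]
gripper_width: 0.0164
```

Emit:
jog_arm([
  [[0,0.0002,-0.002,0,1],[0,0.0004,-0.004,0,1]],
])

```text
t: 6.38
eef_pos: [0.4674, 0.1911, 0.1207]
ee_rot: [0.525, -0.475, 0.52, 0.478]
contact_force: [0.2, 7.2, 2.9]
gripper_width: 0.0167
```

```bash
python3 -c "
from h import *
for p in [(.4735,.2103),(.4720,.2065),(.4707,.2026)]: print(ang(p))
print(ang(ctrl.observe()['eef_pos']))"
```

```text
(np.float64(157.7384672578733), np.float64(0.11561764571206251))
(np.float64(159.76290572393717), np.float64(0.11563844516422732))
(np.float64(161.80018985497426), np.float64(0.11558222181633299))
(np.float64(167.747661641243), np.float64(0.11570129702659661))
```

Emit:
jog_arm([
  [[0,0.0002,-0.002,0,1],[0,0.0003,-0.004,0,1]],
])

```text
t: 6.55
eef_pos: [0.4667, 0.1872, 0.1207]
ee_rot: [0.525, -0.475, 0.52, 0.478]
contact_force: [0.0, 7.5, 2.7]
gripper_width: 0.0168
```

Emit:
jog_arm([
  [[0,0,-0.002,0,1],[0,0.0001,-0.004,0,1]],
])

```text
t: 6.72
eef_pos: [0.4663, 0.1847, 0.1207]
ee_rot: [0.525, -0.475, 0.519, 0.479]
contact_force: [0.9, 12.8, 1.1]
gripper_width: 0.0163
```

Emit:
jog_arm([
  [[0,0,-0.002,0,1]],
])

```text
t: 6.8
eef_pos: [0.4661, 0.183, 0.1207]
ee_rot: [0.526, -0.474, 0.519, 0.479]
contact_force: [-0.7, 14.1, 1.5]
gripper_width: 0.0166
```

Emit:
jog_arm([
  [[0,0,-0.002,0,1]],
])

```text
t: 6.88
eef_pos: [0.4659, 0.1812, 0.1208]
ee_rot: [0.526, -0.474, 0.519, 0.479]
contact_force: [-1.2, 13.4, 1.9]
gripper_width: 0.0162
```

Emit:
jog_arm([
  [[0,-0.0001,-0.002,0,1]],
])

```text
t: 6.97
eef_pos: [0.4656, 0.1786, 0.1207]
ee_rot: [0.525, -0.475, 0.519, 0.479]
contact_force: [-1.5, 9.0, 3.3]
gripper_width: 0.0167
```

Emit:
jog_arm([
  [[0,-0.0001,-0.002,0,1]],
])

```text
t: 7.05
eef_pos: [0.4654, 0.1761, 0.1207]
ee_rot: [0.525, -0.475, 0.519, 0.479]
contact_force: [-1.1, 11.3, 3.9]
gripper_width: 0.0162
```

Emit:
jog_arm([
  [[0,-0.0002,-0.002,0,1]],
])

```text
t: 7.13
eef_pos: [0.4652, 0.1738, 0.1207]
ee_rot: [0.525, -0.475, 0.52, 0.479]
contact_force: [-1.4, 7.5, 4.4]
gripper_width: 0.0166
```

Emit:
jog_arm([
  [[0,-0.0002,-0.002,0,1]],
])

```text
t: 7.22
eef_pos: [0.4651, 0.1712, 0.1207]
ee_rot: [0.524, -0.475, 0.52, 0.478]
contact_force: [-0.9, 8.5, 5.1]
gripper_width: 0.0167
```

```bash
python3 -c "
from h import *
print(ang(ctrl.observe()['eef_pos']))"
```

```text
(np.float64(177.67566346618645), np.float64(0.11546012489405845))
```

Emit:
jog_arm([
  [[0,-0.0002,-0.002,0,1]],
])

```text
t: 7.3
eef_pos: [0.4651, 0.1688, 0.1207]
ee_rot: [0.524, -0.475, 0.52, 0.478]
contact_force: [-1.5, 6.2, 4.7]
gripper_width: 0.0162
```

Emit:
jog_arm([
  [[0,-0.0003,-0.002,0,1]],
])

```text
t: 7.38
eef_pos: [0.465, 0.1669, 0.1206]
ee_rot: [0.524, -0.475, 0.52, 0.478]
contact_force: [-1.4, 8.7, 4.3]
gripper_width: 0.0166
```

Emit:
jog_arm([
  [[0,-0.0003,-0.002,0,1]],
])

```text
t: 7.47
eef_pos: [0.4651, 0.1651, 0.1206]
ee_rot: [0.524, -0.475, 0.52, 0.478]
contact_force: [-1.3, 8.3, 4.6]
gripper_width: 0.0163
```

Emit:
jog_arm([
  [[0,-0.0003,-0.002,0,1]],
])

```text
t: 7.55
eef_pos: [0.4651, 0.1631, 0.1206]
ee_rot: [0.524, -0.475, 0.52, 0.478]
contact_force: [-0.5, 9.5, 4.8]
gripper_width: 0.0165
```

Emit:
jog_arm([
  [[0,-0.0004,-0.002,0,1]],
])

```text
t: 7.63
eef_pos: [0.4652, 0.1613, 0.1206]
ee_rot: [0.524, -0.475, 0.52, 0.479]
contact_force: [-3.0, 8.9, 5.2]
gripper_width: 0.0165
```

Emit:
jog_arm([
  [[0,-0.0004,-0.002,0,1]],
])

```text
t: 7.72
eef_pos: [0.4653, 0.1601, 0.1207]
ee_rot: [0.525, -0.474, 0.52, 0.479]
contact_force: [-2.4, 13.1, 5.6]
gripper_width: 0.0168
```

```bash
python3 -c "
from h import *
print(ang(ctrl.observe()['eef_pos']))"
```

```text
(np.float64(183.18678405467773), np.float64(0.11535688261914806))
```

Emit:
jog_arm([
  [[0,-0.0004,-0.002,0,1]],
])

```text
t: 7.8
eef_pos: [0.4655, 0.1582, 0.1207]
ee_rot: [0.525, -0.474, 0.52, 0.479]
contact_force: [-2.3, 10.7, 4.8]
gripper_width: 0.017
```

Emit:
jog_arm([
  [[0,-0.0004,-0.002,0,1]],
])

```text
t: 7.88
eef_pos: [0.4656, 0.1561, 0.1207]
ee_rot: [0.525, -0.474, 0.52, 0.479]
contact_force: [-2.6, 10.7, 6.9]
gripper_width: 0.0162
```

Emit:
jog_arm([
  [[0,-0.0005,-0.002,0,1]],
])

```text
t: 7.97
eef_pos: [0.4659, 0.1539, 0.1207]
ee_rot: [0.525, -0.474, 0.52, 0.479]
contact_force: [-3.6, 11.0, 6.1]
gripper_width: 0.0163
```

Emit:
jog_arm([
  [[0,-0.0005,-0.0019,0,1]],
])

```text
t: 8.05
eef_pos: [0.4662, 0.1515, 0.1206]
ee_rot: [0.524, -0.475, 0.52, 0.479]
contact_force: [-2.8, 9.9, 7.0]
gripper_width: 0.0167
```

Emit:
jog_arm([
  [[0,-0.0005,-0.0019,0,1]],
])

```text
t: 8.13
eef_pos: [0.4665, 0.1497, 0.1207]
ee_rot: [0.524, -0.474, 0.52, 0.479]
contact_force: [-2.9, 11.1, 6.5]
gripper_width: 0.0163
```

```bash
python3 -c "
from h import *
print(ang(ctrl.observe()['eef_pos']))
w=shot('wrist','w6'); t=shot('top','t6'); 
for p in (w,t): print([(np.round(d['centre'],3).tolist(),round(d['p'],2)) for d in finder.recognise(p,'lever_knob')[:2]])
cv2.imwrite('pics/t6c.png',cv2.resize(t['pixels'][70:230,190:370],None,fx=4,fy=4,interpolation=cv2.INTER_CUBIC)[:,:,::-1]) 
"
```

```text
(np.float64(188.3607040895121), np.float64(0.11525084806822226))
[([0.456, 0.151, 0.151], 0.64)]
[]
```

View pics/w6.png

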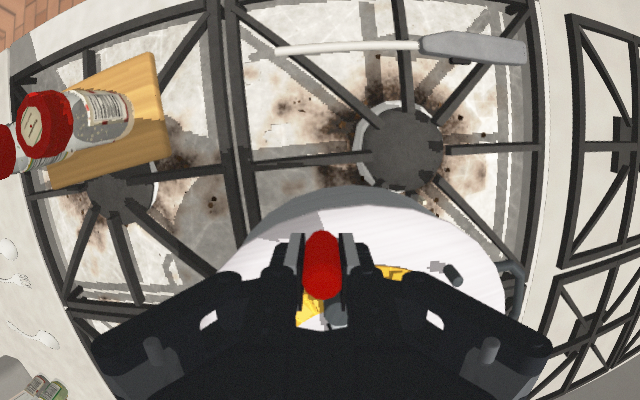

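Emit:
jog_arm([
  [[0,-0.0005,-0.0019,0,1]],
])

```text
t: 8.42
eef_pos: [0.4668, 0.1473, 0.1206]
ee_rot: [0.524, -0.475, 0.52, 0.479]
contact_force: [-2.0, 8.1, 7.1]
gripper_width: 0.0162
```

Emit:
jog_arm([
  [[0,-0.0005,-0.0019,0,1]],
])

```text
t: 8.5
eef_pos: [0.4673, 0.1451, 0.1206]
ee_rot: [0.524, -0.475, 0.52, 0.478]
contact_force: [-2.7, 9.0, 6.2]
gripper_width: 0.0162
```

Emit:
jog_arm([
  [[0,-0.0006,-0.0019,0,1]],
])

```text
t: 8.58
eef_pos: [0.4677, 0.1428, 0.1206]
ee_rot: [0.524, -0.475, 0.521, 0.478]
contact_force: [-2.5, 8.1, 5.6]
gripper_width: 0.0164
```

Emit:
jog_arm([
  [[0,0,0,0,1]],
])

```text
t: 8.67
eef_pos: [0.4678, 0.1425, 0.1206]
ee_rot: [0.524, -0.475, 0.521, 0.478]
contact_force: [-1.9, 6.3, 6.7]
gripper_width: 0.0164
```

```bash
python3 -c "
from h import *
print(ang(ctrl.observe()['eef_pos']))"
```

```text
(np.float64(192.02520886340005), np.float64(0.11522588011876356))
```

View pics/t6c.png

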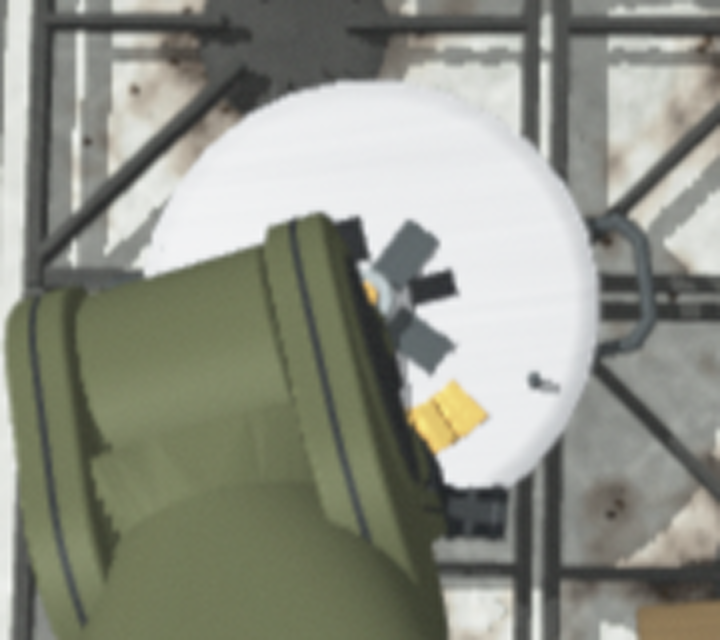

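Emit:
jog_arm([
  [[0,-0.0005,-0.0014,0,1],[0,-0.0009,-0.0028,0,1],[0,-0.0009,-0.0028,0,1],[0,-0.0009,-0.0028,0,1],[0,-0.0009,-0.0028,0,1]],
])

```text
t: 9.08
eef_pos: [0.4683, 0.1404, 0.1206]
ee_rot: [0.524, -0.475, 0.52, 0.479]
contact_force: [-1.1, 8.9, 5.3]
gripper_width: 0.0166
```

```bash
python3 -c "
from h import *
o=ctrl.observe();print(o['t'],ang(o['eef_pos']),o['contact_force'])
w=shot('wrist','w7'); s=shot('scene','s7')
def polar(p,fn,z,name):
    a=np.deg2rad(np.linspace(150,250,701)); r=np.arange(.04,.13,.0005)
    X=np.stack([C[0]+r[:,None]*np.cos(a),C[1]+r[:,None]*np.sin(a),np.full((len(r),len(a)),z)],-1)
    m=fn(p,X).astype(np.float32)
    P=cv2.remap(p['pixels'],m[...,0],m[...,1],cv2.INTER_CUBIC).repeat(2,0)
    for d in range(150,251,10): cv2.line(P,((d-150)*7,0),((d-150)*7,8),(255,0,0),1)
    return P
def pp(p,X):
    q=(X@p['R'].T+p['t'])@p['mtx'].T; return q[...,:2]/q[...,2:]
P=np.vstack([polar(w,fproj,.111,'')[:250],polar(s,pp,.111,'')[:250]])
cv2.imwrite('pics/p7.png',P[:,:,::-1])
cv2.imwrite('pics/s7c.png',cv2.resize(s['pixels'][120:270,270:440],None,fx=4,fy=4,interpolation=cv2.INTER_CUBIC)[:,:,::-1]) 
"
```

```text
9.0833 (np.float64(193.08043919826773), np.float64(0.11523001955346873)) [-1.09020505  8.85677776  5.30615751]
```

View pics/p7.png

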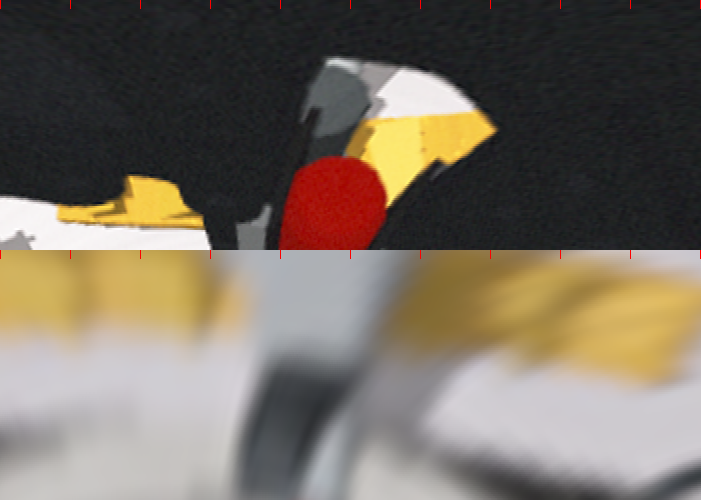

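View pics/s7c.png

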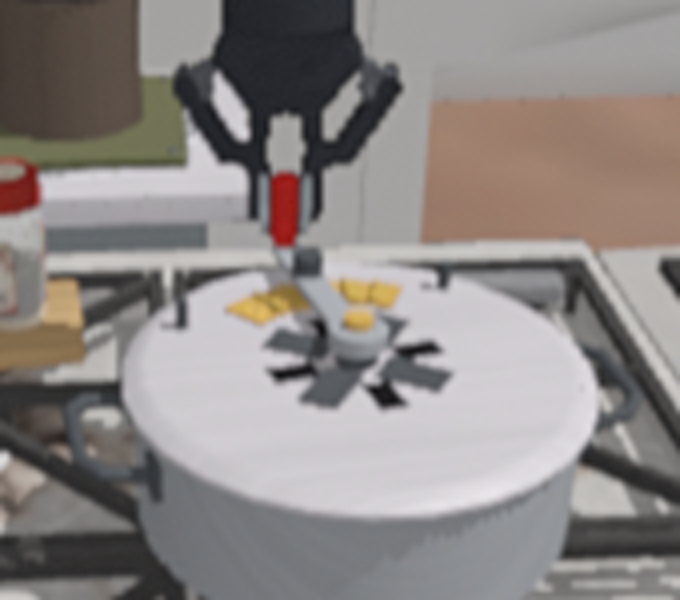

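Emit:
jog_arm([
  [[0,-0.0003,-0.0012,0,1],[0,-0.0003,-0.0012,0,1],[0,-0.0003,-0.0012,0,1],[0,-0.0003,-0.0012,0,1],[0,-0.0003,-0.0012,0,1]],
])

```text
t: 9.6
eef_pos: [0.4685, 0.1393, 0.1206]
ee_rot: [0.524, -0.475, 0.52, 0.479]
contact_force: [-2.1, 9.8, 6.2]
gripper_width: 0.0167
```

```bash
python3 -c "
from h import *
o=ctrl.observe();print(o['t'],ang(o['eef_pos']),o['contact_force'],o['qvel'].round(3),o['gripper_width'])
t=viewer.get_image('top')
for th in ['spice_green','spice_red','lighter']: print(th,[(np.round(d['centre'],3).tolist(),round(d['p'],2)) for d in finder.recognise(t,th)[:1]])
o=ctrl.observe();print(o['t'],ang(o['eef_pos']),o['contact_force'])
ctrl.finish_job()"
```

```text
9.6 (np.float64(193.65838553995138), np.float64(0.11520978483395877)) [-2.07508413  9.80112989  6.17105338] [ 0.001 -0.001  0.001  0.001  0.002  0.   ] 0.01674758421877144
spice_green [([0.381, -0.097, 0.118], 0.56)]
spice_red [([0.377, -0.024, 0.122], 0.77)]
lighter []
9.8 (np.float64(193.66198672742644), np.float64(0.11520033122554252)) [-2.66517293  8.02705642  6.38760527]
the job is handed in; nothing more can be done
```

I pinched the red knob from above with 50 N and eased the lever anticlockwise in steps of about 4 mm, then 2 mm. I handed the job in at about 9.8 s with the gripper still holding the knob just past the third click. No verdict came back.

**Clicks:** The push force rose and then dropped three times, starting at lever directions of roughly 162°, 172° and 184°. The third drop was less distinct than the others because the force reading jumped by about 2 N. The images put the first three crests at about 164°, 177° and 189.5°, a few degrees later than the force peaks, and the fourth at about 202°.

**Final position:** The lever stands at about 193.7°, judged by where the gripper is. By the images that is about 4 mm short of the middle of the third notch. By the force it is about 1–2 mm past the middle. Both are inside the roughly 11 mm allowed, and the joints were still.

**Holding force:** The gripper is holding against about 8–10 N from the spring.

**Bystanders:** The top camera put both spice jars within about 2 mm of where they started. The lighter was not detected in that last picture. In an earlier wrist picture it looked undisturbed, and nothing went near it.

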